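Shut and bar the bolt drawer

TASK

Of the two fastener cases, gently push the drawer with the bolts in it fully home with the fingertips, then push that case's locking bar round until it lies across the closed drawer's front. Pick nothing up; leave the case with the nuts as it is, drawer and bar still out, and do not disturb the tools lying round about.

Things in the scene. Friction and masses are not known exactly. Their poses are not given: they have to be found in the camera images.
- bolt_case: fixed grey sheet-steel case, 140 wide (y) x 150 deep (x) x 62 mm high, with one drawer. Origin on the work surface below the middle of the case's front edge; x points into the case (the drawer opens to -x), y to the left as seen from the robot, z up. This one's drawer holds the two bolts; the two cases look alike and may stand either way round (left or right).
- bolt_drawer (a joint): slide of the bolts' drawer: 0 = fully home, value = how far it is pulled out along the case's -x, in m, up to 0.10. Starts 0.06 to 0.085 out. It runs level with about 1.5 N of friction and some damping, stays where it is left, and meets a hard stop at 0.
- bolt_tray (a point): the bolts' drawer; axes as the case, origin at the case's origin when home. Flat front plate 140 wide, 12 thick (x -12 to 0 mm), 4 to 56 mm above the surface; open tray behind it 124 wide, 138 mm deep, floor 10 and walls 42 mm above the surface. A finger lip stands 6 mm off the plate's top edge (y 5 to 55 mm, 51 to 55 mm high).
- bolt_front (a point): centre of the outer face of the bolts' drawer's front plate, 30 mm above the work surface
- bolt_bar (a joint): hinge of the bolts' case's bar, vertical axis: 0 = bar across in front of the shut drawer, along the case's +y; grows as it swings out, anticlockwise from above: 1.57 = straight out from the front (-x); up to 2.2 rad. Starts at 1.5 to 1.95. 0.04 N m of friction, stays where it is left, hard stop at 0.
- bolt_bar_arm (a point): steel locking bar of the bolts' case, 10 mm thick, 28 to 46 mm above the surface, 85 mm from hinge axis to the centre of its round 18 mm end. Origin on the hinge axis at surface height, at x -22, y -88 mm in the case's frame, between two ears (reaching 10 mm ahead of and 14 mm outside the axis, top 53 mm). Its y axis runs along the bar to its end; -x is the outer side, pushed to swing it shut.
- bolt_bar_tip (a point): centre of the round end of the bolts' case's bar, 37 mm above the work surface
- nut_case: fixed grey sheet-steel case, 140 wide (y) x 150 deep (x) x 62 mm high, with one drawer. Origin on the work surface below the middle of the case's front edge; x points into the case (the drawer opens to -x), y to the left as seen from the robot, z up. This one's drawer holds the two nuts; the two cases look alike and may stand either way round (left or right).
- nut_drawer (a joint): slide of the nuts' drawer: 0 = fully home, value = how far it is pulled out along the case's -x, in m, up to 0.10. Starts 0.06 to 0.085 out. It runs level with about 1.5 N of friction and some damping, stays where it is left, and meets a hard stop at 0.
- nut_tray (a point): the nuts' drawer; axes as the case, origin at the case's origin when home. Flat front plate 140 wide, 12 thick (x -12 to 0 mm), 4 to 56 mm above the surface; open tray behind it 124 wide, 138 mm deep, floor 10 and walls 42 mm above the surface. A finger lip stands 6 mm off the plate's top edge (y 5 to 55 mm, 51 to 55 mm high).
- nut_front (a point): centre of the outer face of the nuts' drawer's front plate, 30 mm above the work surface
- nut_bar (a joint): hinge of the nuts' case's bar, vertical axis: 0 = bar across in front of the shut drawer, along the case's +y; grows as it swings out, anticlockwise from above: 1.57 = straight out from the front (-x); up to 2.2 rad. Starts at 1.5 to 1.95. 0.04 N m of friction, stays where it is left, hard stop at 0.
- nut_bar_arm (a point): steel locking bar of the nuts' case, 10 mm thick, 28 to 46 mm above the surface, 85 mm from hinge axis to the centre of its round 18 mm end. Origin on the hinge axis at surface height, at x -22, y -88 mm in the case's frame, between two ears (reaching 10 mm ahead of and 14 mm outside the axis, top 53 mm). Its y axis runs along the bar to its end; -x is the outer side, pushed to swing it shut.
- nut_bar_tip (a point): centre of the round end of the nuts' case's bar, 37 mm above the work surface
- bolt_0: loose steel hexagon bolt, 48 mm long, 22 mm head, lying in the bolts' drawer; origin at the middle of its underside
- bolt_1: loose steel hexagon bolt, 56 mm long, 22 mm head, lying in the bolts' drawer; origin at the middle of its underside
- nut_0: loose steel hexagon nut, 19x22x10 mm, lying in the nuts' drawer; origin at the middle of its underside
- nut_1: loose steel hexagon nut, 19x22x10 mm, lying in the nuts' drawer; origin at the middle of its underside
- stubby_driver: loose stubby screwdriver, black ball handle, 35x85x33 mm, lying between or behind the cases; bystander; origin at the middle of its underside
- spanner_17: loose combination spanner, 36x185x8 mm, lying to the left of the cases; bystander; origin at the middle of its underside
- marker_teal: loose marker pen, 18x134x18 mm, lying to the right of the cases; bystander; origin at the middle of its underside

How it is judged:
By the outcome, as a careful person would: the job done as asked, in the order asked, and still so for the second after the job is handed in, with the robot touching nothing.
It also fails if it takes over 48 s, if anything falls off the work surface, if the arm or the gripper's body presses on something with over 40 N, if the wrist force passes 120 N, or if a joint passes its speed limit or range.

ROBOT

A 6-joint arm with a two-finger parallel gripper is mounted at the origin on a cart in front of the work surface, level with it; the furniture and walls round the work are solid. World frame = base frame: x ahead of the robot, y to its left, z up, the work surface at z = 0. Lengths are in m, angles in rad, forces in N, time in s.
With the tool pointing down it reaches from about 0.35 to 0.975 m from the base axis. Payload 4.9 kg.
Tool frame: the origin (TCP) lies midway between the tips of the shut fingers; the grasp point (between the pads) lies 19 mm behind it; z points along the fingers, y is the line along which they close (so a half turn about z gives the same grasp; the last joint's range is limited). The gripper opens to 85 mm and grips with 20 to 120 N. Pads are 22 mm wide; open, the fingers measure 114 mm over their backs; the gripper's body (76 mm by 85 mm) begins 54 mm behind the grasp point. The pads swing forward as they close: fully open they stand 13 mm farther back than shut.
Start: joints at [1.222, 0.053, 1.613, -0, 1.476, -0.119], TCP at [0.142, 0.609, 0.231] pointing down, gripper open.
Joint ranges: [-3.01, 3.01], [-1.01, 2.22], [0.06, 2.58], [-1.02, 4.17], [0.09, 2.62], [-3.14, 3.14]. Speed limits (rad/s): [2.57, 2.57, 3.14, 3.14, 3.14, 3.14].

INTERFACE

Orientations are given as a rotation vector (axis times angle).
In Python, from rig import * gives the robot as it stands.
- The arm moves only by the tool move_arm, never from a script. Its argument "plan" is a list of rows, each a list of 7 numbers: the shift along the tool's x, y, z in mm, then the turn, a rotation vector about the tool's x, y, z in degrees, then the finger opening in mm, from 0 to 85.4. In form: [[dx, dy, dz, rx, ry, rz, grip], ...]. A call has 1 to 12 rows; each row shifts and turns the commanded pose from where the row before left it, along the tool's axes as they then stand; what a row does not reach is not made up. A row lasts 1/12 s, in which the tool goes at most 41.7 mm and 7.16 degrees, less where a joint would pass 70% of its speed; a pose out of reach is approached as far as the arm can. A call with a gripper value outside its range is refused whole. The fingers move at their own pace and stop on an object; "squeeze" is the grip in N (left out, the last holds). Time passes only in rows, so rows that do not move let the fingers close. It gives the time, the measured TCP pose, the force, the opening and the grip force at its end, in the units of the state.
- sense(): the state, without advancing time (a new reading comes with each control period).
- read_camera(name): name is "side" or "top" or "wrist"; returns a dict with "img" (480x640x3 uint8, blue, green, red), "fx", "fy", "cx", "cy" (pixels), "eye" and "rotation" of the camera in the world; the wrist camera has in their place "T_tool_cam" (4x4, takes a point from camera to tool coordinates, whose origin is the TCP and whose axes are the flange's). Camera axes: x right, y down, z forward; pixel columns grow to the right and rows downward; lengths in m; the calibration is good to about 2 mm. A picture is of the moment at which its call begins: read the wrist's pose just before it. There is no depth.
- finish_job(): hands the job in; it is judged then, once.
The state is a dict: "clock": time; "joint_positions": joint angles; "dq": joint speeds; "tau": joint torques, N m; "ee_pos": TCP position; "eef_rot": TCP orientation; "contact_force": force on the tool from outside, world axes, zero at the start; "moment": the same for the moment, N m; "width": opening from 0.0 (shut) to 1.0 (fully open); "grasp_force": force on a finger pad.
Only numpy, scipy, OpenCV 4.12 (cv2) and the standard library are available. Lean on these libraries where they do the work, as an engineer would, in place of code of your own. Each camera call takes 0.05 s, during which the arm holds its last target. There are 200 camera calls.

## Working session

There is one attempt and no reset: what is moved stays moved. The work goes in short steps, Python scripts to look and compute and a tool call to move; the robot and the scene stay as the last step left them, time stands still between calls to the robot, and variables do not carry over. Pictures are saved under pics/ and viewed, at most 10 in all, crops included, and the job is handed in when it is done.

Besides the shell and the picture viewer there is one more tool, called after "Emit:" by a JSON object that holds its "api" and its "payload", one argument or row to a line. move_arm: Moves the arm, as the interface text tells. Its arguments: {"type":"object","properties":{"plan":{"type":"array","items":{"type":"array","items":{"type":"number"}}},"squeeze":{"type":"number"}},"required":["plan"]}

```bash
mkdir -p pics
python3 - <<'E'
from rig import *
import cv2,numpy as np
s=sense(); print(s['clock'],s['ee_pos'],s['eef_rot'],s['width'])
for n in('top','side'):
    c=read_camera(n); cv2.imwrite(f'pics/{n}0.png',c['img']); print(n,c['fx'],c['fy'],c['cx'],c['cy'],c['eye'],np.round(c['rotation'],4).tolist())
E
```

```text
0.0 [0.14215392 0.60797747 0.23005416] [-3.60147465e-01 -3.12039424e+00  3.11701690e-03] 1.0010477662383346
top 466.5550266174379 466.5550266174379 317.70663222861833 240.6855713064727 [0.40016509 0.00716659 1.11636177] [-2.1671, 2.1088, -0.1971]
side 511.4010184112587 511.4010184112587 315.06883283864994 229.81757648103292 [ 0.11596895 -0.90077012  0.59110811] [-2.0293, 0.5101, -0.2724]
```

View pics/top0.png

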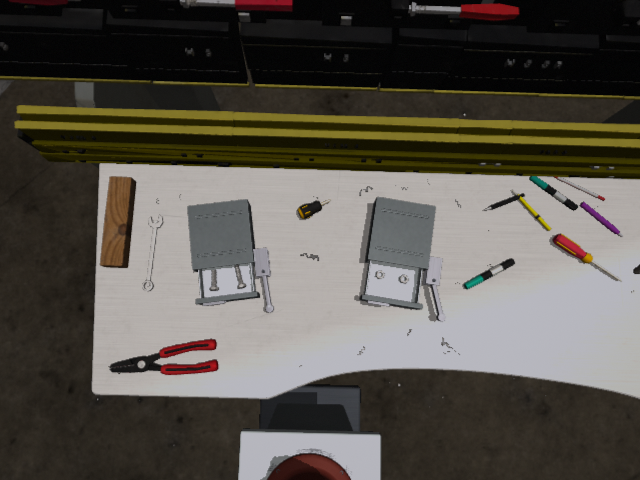

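View pics/side0.png

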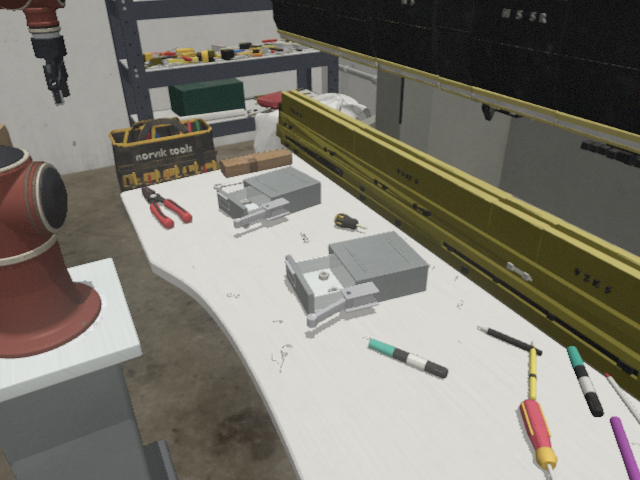

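The bolts are in the left case in the top view: case at about (220,235), drawer front at about (228,298), bar tip at about (268,309). The nuts are in the right case at about (400,235). I'll zoom in on the bolt case.

Run:
```python
import cv2
a=cv2.imread('pics/top0.png')[190:330,170:300]
cv2.imwrite('pics/z1.png',cv2.resize(a,None,fx=4.2,fy=4.2,interpolation=cv2.INTER_CUBIC))
```

```text
(no output)
```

View pics/z1.png

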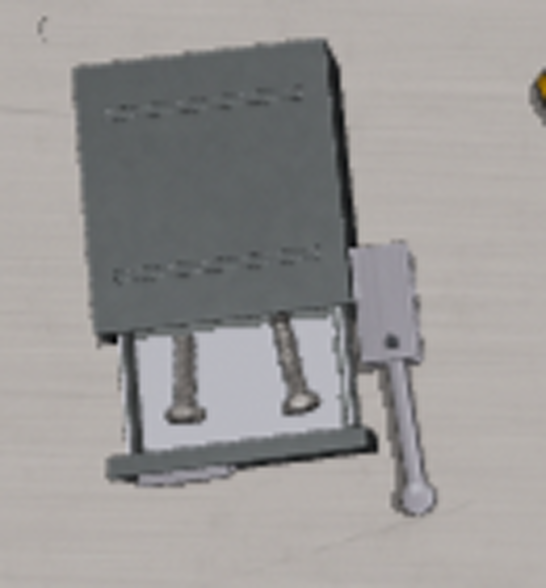

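```bash
cat > h.py <<'E'
import numpy as np, cv2
from scipy.spatial.transform import Rotation as R
from scipy.optimize import least_squares
F=466.555;C=np.array([317.707,240.686]);EYE=np.array([0.40016509,0.00716659,1.11636177])
ROT=R.from_rotvec([-2.1671,2.1088,-0.1971]).as_matrix()
def proj(P):
    q=(np.asarray(P)-EYE)@ROT; return q[:,:2]/q[:,2:]*F+C
def model(p):
    x,y,a,d,b=p
    L=[[.15,.07,.062],[.15,-.07,.062],[0,-.07,.062],[0,.07,.062],
       [-d,.07,.056],[-d,-.07,.056],[-d-.012,-.07,.056],[-d-.012,.07,.056],
       [-.022,-.088,.053],[-.022-.085*np.sin(b),-.088+.085*np.cos(b),.046]]
    L=np.array(L); c,s=np.cos(a),np.sin(a)
    return np.c_[x+c*L[:,0]-s*L[:,1],y+s*L[:,0]+c*L[:,1],L[:,2]]
E
python3 - <<'E'
from h import *
z=np.array([[75,67],[327,40],[352,300],[98,335],[108,458],[373,430],[376,450],[108,480],[391,342],[414,497]])/4.2+[170,190]
r=least_squares(lambda p:(proj(model(p))-z).ravel(),[.6,.2,0,.07,1.6],loss='soft_l1')
print(np.round(r.x,4)); print(np.round(r.fun.reshape(-1,2),1).tolist()); print(np.round(model(r.x),3).tolist())
E
```

```text
[0.5179 0.2068 0.15   0.0668 1.5843]
[[-0.2, -0.3], [0.2, -0.9], [0.8, 0.8], [-0.5, -0.0], [0.1, 0.4], [-0.9, -0.7], [-1.1, -0.1], [0.5, 0.5], [0.8, -0.1], [0.0, 0.3]]
[[0.656, 0.298, 0.062], [0.677, 0.16, 0.062], [0.528, 0.138, 0.062], [0.507, 0.276, 0.062], [0.441, 0.266, 0.056], [0.462, 0.128, 0.056], [0.45, 0.126, 0.056], [0.43, 0.264, 0.056], [0.509, 0.117, 0.053], [0.425, 0.103, 0.046]]
```

Emit:
{"api": "move_arm", "payload": {
  "plan": [
    [0, 0, 0, 0, 0, -5.5, 0],
    [0, 0, 0, 0, 0, -5.5, 0],
    [0, 0, 0, 0, 0, -5.5, 0],
    [0, 0, 0, 0, 0, -5.3, 0],
    [-13, -33, 0, 0, 0, 0, 0],
    [-13, -33, 0, 0, 0, 0, 0],
    [-13, -33, 0, 0, 0, 0, 0],
    [-13, -33, 0, 0, 0, 0, 0],
    [-13, -33, 0, 0, 0, 0, 0],
    [-13, -33, 0, 0, 0, 0, 0],
    [-13, -33, 0, 0, 0, 0, 0],
    [-13, -33, 0, 0, 0, 0, 0]
  ]
}}

```text
clock: 1.1
ee_pos: [0.285, 0.3615, 0.2308]
eef_rot: [0.237, -3.132, 0.001]
contact_force: [1.0, 0.2, 0.5]
width: -0.0
grasp_force: 0.0
```

```bash
cat >> h.py <<'E'
P=[.5179,.2068,.15]
def incase(s):
    p=s['ee_pos']; c,q=np.cos(P[2]),np.sin(P[2]); dx,dy=p[0]-P[0],p[1]-P[1]
    M=R.from_rotvec(s['eef_rot']).as_matrix()
    print('t',round(s['clock'],2),'case mm',np.round(1000*np.array([c*dx+q*dy,-q*dx+c*dy,p[2]]),1),'yaw err deg',round(np.degrees(np.arctan2(M[1,1],M[0,1])-P[2])-90,2),'z',M[:,2].round(3),'F',np.round(s['contact_force'],1),'w',round(s['width'],2))
E
python3 -c "
from rig import *
from h import *
incase(sense())"
```

```text
t 1.1 case mm [-207.2  187.7  230.8] yaw err deg 0.07 z [-0. -0. -1.] F [1.  0.2 0.5] w -0.0
```

Emit:
{"api": "move_arm", "payload": {
  "plan": [
    [-13, -33, 0, 0, 0, 0, 0],
    [-13, -33, 0, 0, 0, 0, 0],
    [-13, -33, 0, 0, 0, 0, 0],
    [-13, -33, 0, 0, 0, 0, 0],
    [-13, -33, 0, 0, 0, 0, 0],
    [-13, -33, 0, 0, 0, 0, 0],
    [0, 0, 32, 0, 0, 0, 0],
    [0, 0, 32, 0, 0, 0, 0],
    [0, 0, 32, 0, 0, 0, 0],
    [0, 0, 32, 0, 0, 0, 0],
    [0, 0, 0, 0, 0, 0, 0],
    [0, 0, 0, 0, 0, 0, 0]
  ]
}}

```text
clock: 2.1
ee_pos: [0.3899, 0.1786, 0.1015]
eef_rot: [0.236, -3.128, 0.001]
contact_force: [0.2, 0.7, 0.8]
width: 0.003
grasp_force: 0.0
```

```bash
python3 -c "
from rig import *
from h import *
incase(sense())
cv2.imwrite('pics/t1.png',cv2.resize(read_camera('top')['img'][180:360,160:340],None,fx=3,fy=3))
cv2.imwrite('pics/s1.png',cv2.resize(read_camera('side')['img'][100:280,180:380],None,fx=3,fy=3))"
```

```text
t 2.1 case mm [-130.8   -8.7  101.5] yaw err deg 0.04 z [-0.005 -0.001 -1.   ] F [0.2 0.7 0.8] w 0.0
```

View pics/s1.png

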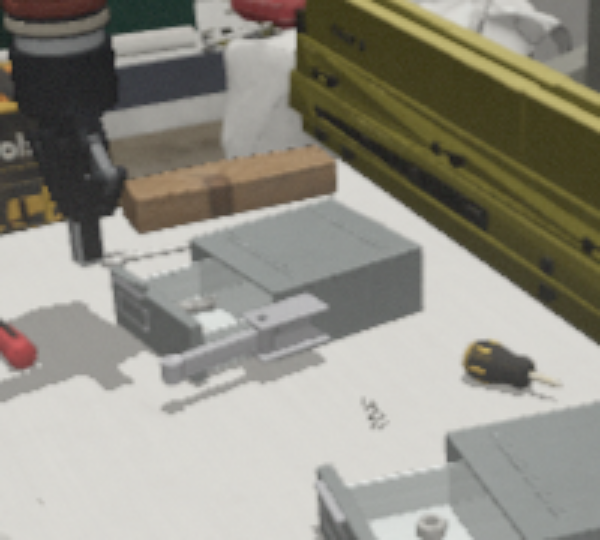

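The side view shows the shut fingertips about (85,255) in front of the drawer front at about (150,310). The way down is clear.

Emit:
{"api": "move_arm", "payload": {
  "plan": [
    [0, -4, 24, 0, 0, 0, 0],
    [0, 0, 24, 0, 0, 0, 0],
    [0, 0, 22, 0, 0, 0, 0],
    [0, 0, 0, 0, 0, 0, 0],
    [-8, 0, 0, 0, 0, 0, 0],
    [-8, 0, 0, 0, 0, 0, 0],
    [-8, 0, 0, 0, 0, 0, 0],
    [-5, 0, 0, 0, 0, 0, 0],
    [-4, 0, 0, 0, 0, 0, 0],
    [-3, 0, 0, 0, 0, 0, 0],
    [-3, 0, 0, 0, 0, 0, 0],
    [-3, 0, 0, 0, 0, 0, 0]
  ]
}}

```text
clock: 3.2
ee_pos: [0.4336, 0.1814, 0.0332]
eef_rot: [0.236, -3.131, 0.0]
contact_force: [-1.7, -1.1, 0.5]
width: 0.004
grasp_force: 0.9
```

```bash
python3 -c "
from rig import *
from h import *
incase(sense())"
```

```text
t 3.2 case mm [-87.1 -12.5  33.2] yaw err deg 0.04 z [-0.001 -0.    -1.   ] F [-1.7 -1.1  0.5] w 0.0
```

Emit:
{"api": "move_arm", "payload": {
  "plan": [
    [-4, 0, 0, 0, 0, 0, 0],
    [-4, 0, 0, 0, 0, 0, 0],
    [-4, 0, 0, 0, 0, 0, 0],
    [-4, 0, 0, 0, 0, 0, 0],
    [-4, 0, 0, 0, 0, 0, 0],
    [-4, 0, 0, 0, 0, 0, 0],
    [-4, 0, 0, 0, 0, 0, 0],
    [-4, 0, 0, 0, 0, 0, 0],
    [-4, 0, 0, 0, 0, 0, 0],
    [-4, 0, 0, 0, 0, 0, 0],
    [-4, 0, 0, 0, 0, 0, 0],
    [-4, 0, 0, 0, 0, 0, 0]
  ]
}}

```text
clock: 4.2
ee_pos: [0.4814, 0.1887, 0.0331]
eef_rot: [0.237, -3.132, -0.0]
contact_force: [-1.7, 0.4, -1.8]
width: -0.002
grasp_force: 0.9
```

Emit:
{"api": "move_arm", "payload": {
  "plan": [
    [-3, 0, 0, 0, 0, 0, 0],
    [-3, 0, 0, 0, 0, 0, 0],
    [-2, 0, 0, 0, 0, 0, 0],
    [-1, 0, 0, 0, 0, 0, 0],
    [-1, 0, 0, 0, 0, 0, 0],
    [0, 0, 0, 0, 0, 0, 0]
  ]
}}

```text
clock: 4.7
ee_pos: [0.4915, 0.1901, 0.0335]
eef_rot: [-0.236, 3.132, -0.0]
contact_force: [-0.7, -0.6, -1.6]
width: 0.002
grasp_force: 0.4
```

```bash
python3 -c "
from rig import *
from h import *
incase(sense())"
```

```text
t 4.7 case mm [-28.6 -12.5  33.5] yaw err deg 0.04 z [ 0.001 -0.    -1.   ] F [-0.7 -0.6 -1.6] w 0.0
```

Keep going in small steps until the stop is felt.

Emit:
{"api": "move_arm", "payload": {
  "plan": [
    [-1.5, 0, 0, 0, 0, 0, 0],
    [-1.5, 0, 0, 0, 0, 0, 0],
    [-1, 0, 0, 0, 0, 0, 0],
    [0, 0, 0, 0, 0, 0, 0]
  ]
}}

```text
clock: 5.03
ee_pos: [0.4955, 0.1908, 0.0335]
eef_rot: [-0.236, 3.132, -0.0]
contact_force: [-0.2, -0.7, -0.5]
width: -0.002
grasp_force: 0.4
```

Emit:
{"api": "move_arm", "payload": {
  "plan": [
    [-1, 0, 0, 0, 0, 0, 0],
    [-1, 0, 0, 0, 0, 0, 0],
    [0, 0, 0, 0, 0, 0, 0]
  ]
}}

```text
clock: 5.28
ee_pos: [0.4964, 0.1909, 0.0335]
eef_rot: [0.236, -3.13, 0.001]
contact_force: [-5.4, -2.6, 4.5]
width: 0.001
grasp_force: 2.8
```

Emit:
{"api": "move_arm", "payload": {
  "plan": [
    [-1, 0, 0, 0, 0, 0, 0],
    [-1, 0, 0, 0, 0, 0, 0],
    [0, 0, 0, 0, 0, 0, 0],
    [0, 0, 0, 0, 0, 0, 0]
  ]
}}

```text
clock: 5.62
ee_pos: [0.4964, 0.1909, 0.0335]
eef_rot: [0.236, -3.125, 0.002]
contact_force: [-13.1, -3.8, 11.0]
width: -0.0
grasp_force: 6.8
```

```bash
python3 -c "
from rig import *
from h import *
incase(sense())"
```

```text
t 5.62 case mm [-23.7 -12.5  33.5] yaw err deg 0.06 z [-0.008 -0.002 -1.   ] F [-13.1  -3.8  11. ] w -0.0
```

Emit:
{"api": "move_arm", "payload": {
  "plan": [
    [6, 0, 0, 0, 0, 0, 0],
    [20, 0, 0, 0, 0, 0, 0],
    [20, 0, -20, 0, 0, 0, 0],
    [20, 0, -25, 0, 0, 0, 0],
    [0, -10, -25, 0, 0, 0, 0],
    [0, -30, 0, 0, 0, 0, 0],
    [0, -30, 0, 0, 0, 0, 0],
    [0, -30, 0, 0, 0, 0, 0],
    [0, -25, 0, 0, 0, 0, 0],
    [0, 0, 0, 0, 0, 0, 0]
  ]
}}

```text
clock: 6.45
ee_pos: [0.4539, 0.0547, 0.1042]
eef_rot: [-0.23, 3.13, -0.003]
contact_force: [-0.8, 0.1, -0.6]
width: -0.003
grasp_force: 0.0
```

```bash
python3 -c "
from rig import *
from h import *
incase(sense())
cv2.imwrite('pics/t2.png',cv2.resize(read_camera('top')['img'][180:360,160:360],None,fx=3,fy=3))"
```

```text
t 6.45 case mm [ -86.  -140.8  104.2] yaw err deg -0.2 z [ 0.003 -0.002 -1.   ] F [-0.8  0.1 -0.6] w -0.0
```

View pics/t2.png

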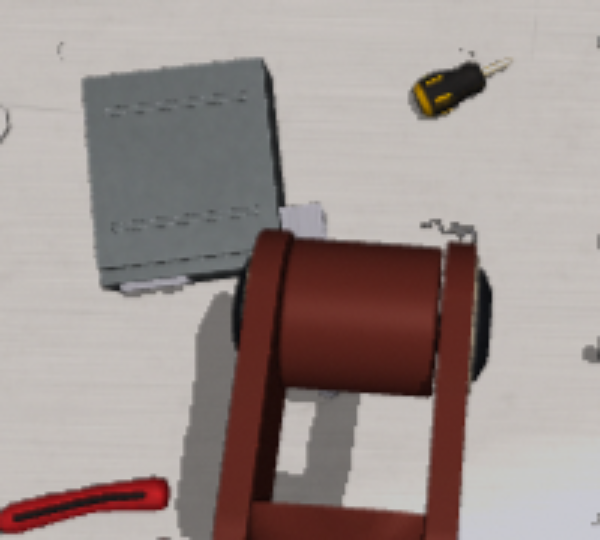

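The drawer is home: its front plate sits against the case at about (185,275). Next I'll lower the fingers outside the bar and work out the swing path.

Emit:
{"api": "move_arm", "payload": {
  "plan": [
    [0, 0, 25, 0, 0, 0, 0],
    [0, 0, 25, 0, 0, 0, 0],
    [0, 0, 24, 0, 0, 0, 0],
    [0, 0, 0, 0, 0, 0, 0],
    [0, 0, 0, 0, 0, 0, 0]
  ]
}}

```text
clock: 6.92
ee_pos: [0.4514, 0.0587, 0.0283]
eef_rot: [0.238, -3.13, -0.001]
contact_force: [0.2, 0.8, 1.0]
width: -0.001
grasp_force: 0.0
```

```bash
python3 -c "
from rig import *
from h import *
incase(sense())
b=np.radians(np.r_[np.arange(91,0,-5),0])
s=5+14.5*abs(np.sin(b))+11.7*np.cos(b)
X=-22-65*np.sin(b)-s*np.cos(b); Y=-88+65*np.cos(b)-s*np.sin(b)
print(np.c_[np.degrees(b),X,Y].round(1).tolist()); print(np.c_[-np.diff(X),np.diff(Y)].round(1).tolist())"
```

```text
t 6.92 case mm [ -87.9 -136.5   28.3] yaw err deg 0.09 z [-0.003  0.    -1.   ] F [0.2 0.8 1. ] w -0.0
[[91.0, -86.7, -108.4], [86.0, -88.3, -103.7], [81.0, -89.5, -98.7], [76.0, -90.4, -93.5], [71.0, -90.8, -88.1], [66.0, -90.7, -82.6], [61.0, -90.2, -76.9], [56.0, -89.1, -71.2], [51.0, -87.4, -65.5], [46.0, -85.1, -59.8], [41.0, -82.3, -54.3], [36.0, -78.8, -48.9], [31.0, -74.8, -43.9], [26.0, -70.2, -39.2], [21.0, -65.0, -34.9], [16.0, -59.4, -31.1], [11.0, -53.3, -27.9], [6.0, -46.8, -25.3], [1.0, -40.1, -23.3], [0.0, -38.7, -23.0]]
[[1.6, 4.7], [1.3, 5.0], [0.9, 5.2], [0.4, 5.4], [-0.1, 5.6], [-0.6, 5.7], [-1.1, 5.7], [-1.7, 5.7], [-2.3, 5.7], [-2.9, 5.5], [-3.5, 5.3], [-4.0, 5.1], [-4.6, 4.7], [-5.1, 4.3], [-5.6, 3.8], [-6.1, 3.2], [-6.5, 2.6], [-6.8, 1.9], [-1.4, 0.3]]
```

Emit:
{"api": "move_arm", "payload": {
  "plan": [
    [0, 10, 0, 0, 0, 0, 0],
    [0, 10, 0, 0, 0, 0, 0],
    [0, 8, 0, 0, 0, 0, 0],
    [1.5, 5, 0, 0, 0, 0, 0],
    [1, 5, 0, 0, 0, 0, 0],
    [1, 5, 0, 0, 0, 0, 0],
    [0.5, 5.5, 0, 0, 0, 0, 0],
    [0, 5.5, 0, 0, 0, 0, 0],
    [-0.5, 5.5, 0, 0, 0, 0, 0],
    [-1, 5.5, 0, 0, 0, 0, 0],
    [-1.5, 5.5, 0, 0, 0, 0, 0],
    [-2, 5.5, 0, 0, 0, 0, 0]
  ]
}}

```text
clock: 7.92
ee_pos: [0.442, 0.1337, 0.0291]
eef_rot: [0.236, -3.132, 0.0]
contact_force: [0.4, -0.3, -0.8]
width: 0.002
grasp_force: 0.4
```

```bash
python3 -c "
from rig import *
from h import *
incase(sense())"
```

```text
t 7.92 case mm [-86.  -61.   29.1] yaw err deg 0.04 z [-0.001 -0.    -1.   ] F [ 0.4 -0.3 -0.8] w 0.0
```

Emit:
{"api": "move_arm", "payload": {
  "plan": [
    [-3, 5.5, 0, 0, 0, 0, 0],
    [-3.5, 5.3, 0, 0, 0, 0, 0],
    [-4, 5, 0, 0, 0, 0, 0],
    [-4.5, 4.7, 0, 0, 0, 0, 0],
    [-5, 4.3, 0, 0, 0, 0, 0],
    [-5.5, 3.8, 0, 0, 0, 0, 0],
    [-6, 3.2, 0, 0, 0, 0, 0],
    [-6.5, 2.6, 0, 0, 0, 0, 0],
    [-3, 1, 0, 0, 0, 0, 0],
    [-3, 1, 0, 0, 0, 0, 0],
    [0, 0, 0, 0, 0, 0, 0]
  ]
}}

```text
clock: 8.83
ee_pos: [0.4809, 0.1761, 0.0294]
eef_rot: [-0.236, 3.132, 0.001]
contact_force: [0.8, 0.0, 0.1]
width: -0.003
grasp_force: 0.0
```

```bash
python3 -c "
from rig import *
from h import *
incase(sense())"
```

```text
t 8.83 case mm [-41.2 -24.9  29.4] yaw err deg 0.03 z [ 0.001  0.    -1.   ] F [0.8 0.  0.1] w -0.0
```

Emit:
{"api": "move_arm", "payload": {
  "plan": [
    [-1, 0, 0, 0, 0, 0, 0],
    [-1, 0, 0, 0, 0, 0, 0],
    [-1, 0, 0, 0, 0, 0, 0],
    [0, 0, 0, 0, 0, 0, 0]
  ]
}}

```text
clock: 9.17
ee_pos: [0.4831, 0.1762, 0.0293]
eef_rot: [-0.236, 3.133, 0.0]
contact_force: [-0.2, -0.6, -1.0]
width: -0.003
grasp_force: 0.1
```

Emit:
{"api": "move_arm", "payload": {
  "plan": [
    [-1, 0, 0, 0, 0, 0, 0],
    [-1, 0, 0, 0, 0, 0, 0],
    [0, 0, 0, 0, 0, 0, 0]
  ]
}}

```text
clock: 9.42
ee_pos: [0.4835, 0.1763, 0.0292]
eef_rot: [0.236, -3.128, 0.001]
contact_force: [-8.2, -1.5, 6.4]
width: -0.003
grasp_force: 3.7
```

```bash
python3 -c "
from rig import *
from h import *
incase(sense())
cv2.imwrite('pics/s3.png',cv2.resize(read_camera('side')['img'][100:280,180:380],None,fx=3,fy=3))"
```

```text
t 9.42 case mm [-38.6 -25.   29.2] yaw err deg 0.04 z [-0.005 -0.001 -1.   ] F [-8.2 -1.5  6.4] w -0.0
```

View pics/s3.png

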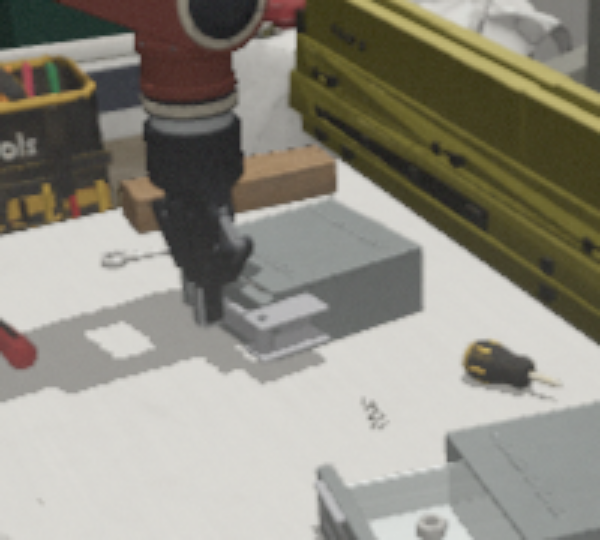

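The stop is reached at case x −38.6, where I predicted −38.7, and the bar lies across the front near (230,310). I'll press slightly more, then back off and rise.

Emit:
{"api": "move_arm", "payload": {
  "plan": [
    [-1, 0, 0, 0, 0, 0, 0],
    [0, 0, 0, 0, 0, 0, 0],
    [3, 0, 0, 0, 0, 0, 0],
    [10, 0, 0, 0, 0, 0, 0],
    [20, 0, 0, 0, 0, 0, 0],
    [20, 0, -15, 0, 0, 0, 0],
    [10, 0, -30, 0, 0, 0, 0],
    [0, 0, -40, 0, 0, 0, 0],
    [0, 35, -35, 0, 0, 0, 0],
    [0, 40, 0, 0, 0, 0, 0],
    [0, 40, 0, 0, 0, 0, 0],
    [0, 40, 0, 0, 0, 0, 0]
  ]
}}

```text
clock: 10.47
ee_pos: [0.4013, 0.3166, 0.1452]
eef_rot: [-0.235, 3.129, 0.002]
contact_force: [0.7, -0.6, 0.3]
width: 0.001
grasp_force: 0.0
```

Emit:
{"api": "move_arm", "payload": {
  "plan": [
    [10, 40, 0, 0, 0, 0, 0],
    [10, 40, 0, 0, 0, 0, 0],
    [10, 40, 0, 0, 0, 0, 0],
    [10, 40, 0, 0, 0, 0, 0],
    [0, 0, 0, 0, 0, 0, 0],
    [0, 0, 0, 0, 0, 0, 0]
  ]
}}

```text
clock: 10.97
ee_pos: [0.3364, 0.4684, 0.1436]
eef_rot: [-0.242, 3.132, -0.0]
contact_force: [0.6, 0.0, -0.8]
width: -0.0
grasp_force: 0.0
```

```bash
python3 -c "
from rig import *
from h import *
incase(sense())
cv2.imwrite('pics/t4.png',cv2.resize(read_camera('top')['img'][150:390,90:490],None,fx=2,fy=2))"
```

```text
t 10.97 case mm [-140.3  285.8  143.6] yaw err deg 0.25 z [ 0. -0. -1.] F [ 0.6  0.  -0.8] w -0.0
```

View pics/t4.png

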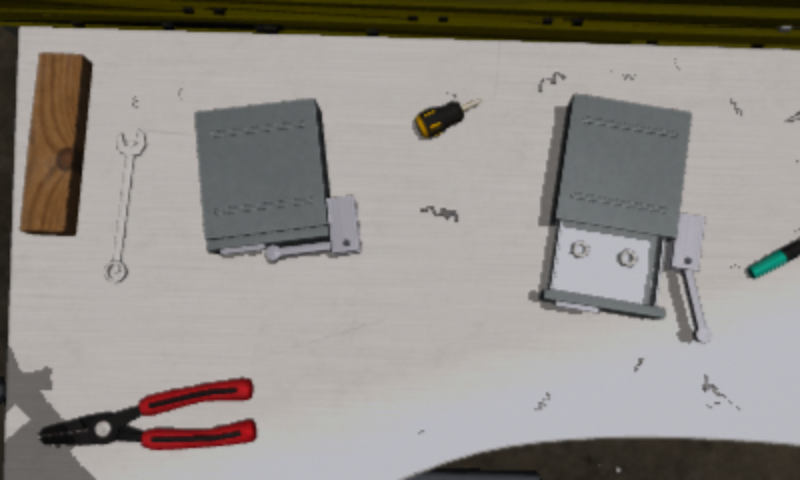

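The bolt drawer is shut and its bar lies across the front, from the hinge at (345,242) to the tip at (273,254). The nut case and the tools haven't moved.

```bash
python3 -c "
from rig import *
print(finish_job())"
```

```text
the job is handed in; nothing more can be done
None
```

The bolts' drawer is fully home with its locking bar across the front, the nut case and the tools look undisturbed in the last picture, and the job is handed in (about 11 s of the 48 s allowed).

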